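# Tip the standing parcel into the scanning outline

## Task

The parcel has to lie with its label up inside the white outline of the packing mat, ready for scanning. Without pinching or lifting it, push it low down so that it slides forward, still standing, until it stands wholly on the blue band and comes to rest there a moment; then push it near its top so that it tips away from the robot and comes to lie, label up, wholly inside the outline (on the line is all right). Leave the glue stick, the jar and the binder clip on the mat where they stand.

Things in the scene. Friction and masses are not known exactly. Their poses are not given: they have to be found in the camera images.
- mat: Dark green packing mat, fixed, flat, 390 x 320 x 3 mm (x -185 to +205, y -160 to +160). Origin: on the desk under the centre of the blue band; x points the way the parcel must slide and fall (away from the robot, turned up to 0.35 rad), y left, z up; its top is at z = 3 mm. The blue band, the near end of the white outline, covers x -37.5 to +37.5, y -75 to +75 mm
- outline_center (a point): Centre of the white outline on the mat's top, 77.5 mm ahead of the band's centre along the mat's x. The outline measures 230 (x) x 150 (y) mm over its outer edges, line 6 mm wide; in the mat's frame x -37.5 to +192.5, y -75 to +75 mm
- parcel: Brown rigid parcel, loose, 0.17 to 0.35 kg, 45 (x) x 100 (y) x 140 (z) mm, standing on its 45 x 100 mm underside on the mat, 85 to 110 mm before the band's centre (mat x), up to 15 mm aside. Origin: centre of its underside; z up while it stands; x out of its plain front face, along the mat's x within 0.12 rad; the white label is on the -x face, towards the robot
- parcel_back: The label-side wall of the parcel (its rear 10 mm), part of it; origin the same as the parcel's. Pushing here is what the job needs
- parcel_front: The plain front wall of the parcel (its front 10 mm), part of it; origin the same as the parcel's. Fingers on front and label wall at once, while it stands, count as pinching
- parcel_foot (a point): Middle of the parcel's front foot edge (parcel frame: x 22.5 mm, y 0, z 0). Pushed within 25 mm of the foot the parcel slides upright; pushed on the label face near the top it tips over this edge, falls by itself once it leans over 0.31 rad (about 40 mm of push 120 mm up), and may creep a few mm as it lands. This edge must stay on the mat
- foot_left (a point): Left corner of the parcel's front face at the foot (parcel frame: 22.5, 50, 0 mm)
- foot_right (a point): Right corner of the front face at the foot (22.5, -50, 0 mm)
- head_left (a point): Left corner of the front face at the top (22.5, 50, 140 mm)
- head_right (a point): Right corner of the front face at the top (22.5, -50, 140 mm)
- glue_stick: Standing glue stick, dark teal and white, 25 mm diameter, 96 mm high, loose bystander on the mat beside the outline; origin: centre of its underside
- jar: Small round jar with a white lid, 68 mm diameter, 43 mm high, loose bystander on the mat beside the outline; origin: centre of its underside
- binder_clip: Black binder clip standing on its back, 36 x 28 x 37 mm, loose bystander on the mat beside the outline; origin: centre of its underside
Mind the look-alikes: they are no part of the job. Of the things that look like the parcel, take the one that is nearest to the robot's base at the start.

How it is judged:
By the outcome, as a careful person would: the job done as asked, in the order asked, and still so for the second after the job is handed in, with the robot touching nothing.
It also fails if it takes over 43 s, if anything falls off the work surface, if the arm or the gripper's body presses on something with over 40 N, if the wrist force passes 120 N, or if a joint passes its speed limit or range.

## Robot

A 6-joint arm with a two-finger parallel gripper is mounted at the origin on a cart in front of the work surface, level with it; the furniture and walls round the work are solid. World frame = base frame: x ahead of the robot, y to its left, z up, the work surface at z = 0. Lengths are in m, angles in rad, forces in N, time in s.
With the tool pointing down it reaches from about 0.225 to 0.875 m from the base axis. Payload 3.4 kg.
Tool frame: the origin (TCP) lies at the very end of the fingers, on their centre line; the grasp point (between the pads) lies behind it (manip.grasp_offset is the z of the grasp point in the tool frame, in m); z points along the fingers, y is the line along which they close (so a half turn about z gives the same grasp; the last joint's range is limited). The gripper opens to 85 mm and grips with 20 to 120 N. Pads are 22 mm wide; open, the fingers measure 114 mm over their backs; the gripper's body (76 mm by 85 mm) begins 54 mm behind the grasp point. The pads swing forward as they close: fully open they stand 13 mm farther back than shut.
Start: joints at [-1.385, 0.276, 1.505, -0, 1.361, -0.121], TCP at [0.174, -0.548, 0.231] pointing down, gripper open.
Joint ranges: [-2.89, 2.89], [-0.75, 2.08], [0.22, 2.7], [-1.18, 4.32], [0.11, 2.71], [-2.7, 2.7]. Speed limits (rad/s): [2.57, 2.57, 3.14, 3.14, 3.14, 3.14].

## Interface

Orientations are given as a unit quaternion [w, x, y, z].
In Python, from rig import manip gives the robot as it stands.
- The arm moves only by the shell command python3 -m pendant 'ROWS' [FORCE]. ROWS is JSON, a list of rows, each an object of numbers: "dx", "dy", "dz": the shift along the tool's x, y, z in m; "rx", "ry", "rz": the turn, a rotation vector about the tool's x, y, z in degrees; "hand": the finger opening in m, from 0 to 0.0854. In form: [{"dx": .., "dy": .., "dz": .., "rx": .., "ry": .., "rz": .., "hand": ..}, ...]. A call has 1 to 12 rows; each row shifts and turns the commanded pose from where the row before left it, along the tool's axes as they then stand; what a row does not reach is not made up. A row lasts 1/12 s, in which the tool goes at most 41.7 mm and 7.16 degrees, less where a joint would pass 70% of its speed; a pose out of reach is approached as far as the arm can. A call is refused whole if a number of a shift passes 0.0417 or a number of a turn 7.16, either way. A call with a gripper value outside its range is refused whole. The fingers move at their own pace and stop on an object; FORCE is the grip in N (left out, the last holds). Time passes only in rows, so rows that do not move let the fingers close. It gives the time, the measured TCP pose, the force, the opening and the grip force at its end, in the units of the state.
- manip.get_state(): the state, without advancing time (a new reading comes with each control period).
- manip.get_image(name): name is "scene" or "top" or "wrist"; returns a dict with "frame" (420x560x3 uint8, red, green, blue), "fx", "fy", "cx", "cy" (pixels), "position" and "attitude" of the camera in the world; the wrist camera has in their place "mount" (4x4, takes a point from camera to tool coordinates, whose origin is the TCP and whose axes are the flange's). Camera axes: x right, y up, looking along -z (the intrinsics and any distortion apply to the point x, -y, -z); pixel columns grow to the right and rows downward; lengths in m; the calibration is good to about 2 mm. A picture is of the moment at which its call begins: read the wrist's pose just before it. There is no depth.
- manip.sign_off(): hands the job in; it is judged then, once.
The state is a dict: "clock": time; "qpos": joint angles; "qd": joint speeds; "effort": joint torques, N m; "position": TCP position; "ee_rot": TCP orientation; "contact_force": force on the tool from outside, world axes, zero at the start; "moment": the same for the moment, N m; "width": finger opening in m; "gripper_force": force on a finger pad.
Only numpy, scipy, OpenCV 4.12 (cv2) and the standard library are available. Lean on these libraries where they do the work, as an engineer would, in place of code of your own. Each camera call takes 0.05 s, during which the arm holds its last target. There are 200 camera calls.

## Working session

There is one attempt and no reset: what is moved stays moved. The work goes in short steps, Python scripts to look and compute and a shell command to move; the robot and the scene stay as the last step left them, time stands still between calls to the robot, and variables do not carry over. Pictures are saved under pics/ and viewed, at most 10 in all, crops included, and the job is handed in when it is done.

```bash
mkdir -p pics; python3 - <<'E'
from rig import manip
import cv2,numpy as np
s=manip.get_state();print(s['clock'],s['position'],s['ee_rot'],s['width'],manip.grasp_offset)
for n in("scene","top"):
    d=manip.get_image(n);cv2.imwrite(f"pics/{n}0.png",d["frame"][:,:,::-1])
    print({k:v for k,v in d.items() if k!="frame"})
E
```

```text
0.0 [ 0.17354923 -0.54764521  0.23044992] [-8.89366933e-04  9.88259085e-01  1.52784777e-01 -3.80872595e-05] 0.0856402323137322 -0.0187
{'fx': 434.64633723053913, 'fy': 434.64633723053913, 'cx': 274.57813831367383, 'cy': 203.03787177809136, 'position': array([0.23628515, 0.40230077, 0.85741631]), 'attitude': array([-0.38920438, -0.11863142,  0.28104496,  0.86917217])}
{'fx': 525.9799085302791, 'fy': 525.9799085302791, 'cx': 282.26738246404705, 'cy': 208.04695995927182, 'position': array([0.45908782, 0.03626918, 1.09034285]), 'attitude': array([-0.70436796, -0.06208497,  0.04245836,  0.70583888])}
```

View pics/scene0.png

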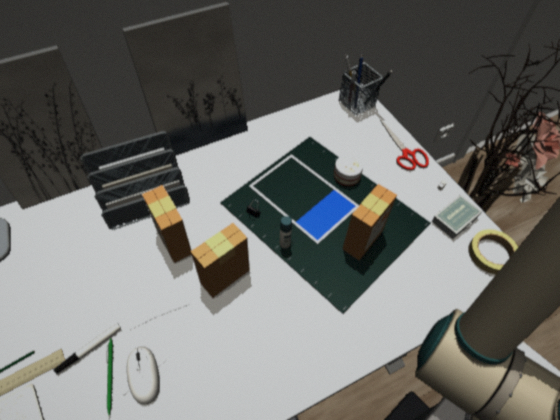

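View pics/top0.png

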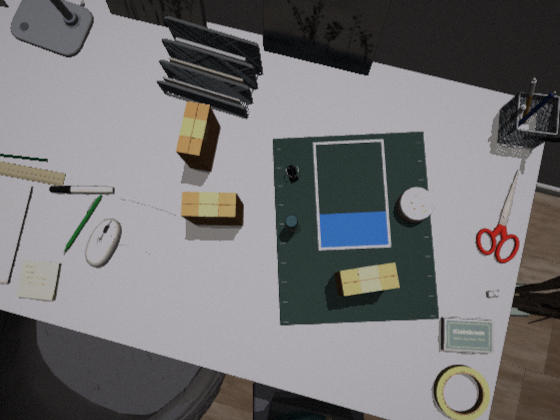

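The parcel on the mat has its top around top-view pixel (369,280). The blue band is at (353,229), the glue stick at (290,225), the jar at (415,206) and the clip at (292,172). The two look-alikes stand left of the mat. Next I measure these.

```bash
cat > h.py <<'E'
from rig import manip
import cv2,numpy as np
from scipy.spatial.transform import Rotation as R
def rot(q): return R.from_quat(q,scalar_first=True)
def ray(d,px,z):
    px=np.atleast_2d(np.asarray(px,float))
    v=np.c_[(px[:,0]-d['cx'])/d['fx'],-(px[:,1]-d['cy'])/d['fy'],-np.ones(len(px))]
    v=rot(d['attitude']).apply(v);p=np.asarray(d['position'])
    return (p+v*((z-p[2])/v[:,2])[:,None])[:,:2]
def proj(d,P):
    c=rot(d['attitude']).inv().apply(np.atleast_2d(P)-d['position'])
    return np.c_[d['cx']+d['fx']*c[:,0]/-c[:,2],d['cy']-d['fy']*c[:,1]/-c[:,2]]
def masks(d):
    h=cv2.cvtColor(d['frame'],cv2.COLOR_RGB2HSV)
    return {'blue':cv2.inRange(h,(105,150,80),(125,255,255)),'box':cv2.inRange(h,(8,90,150),(35,255,255))}
def big(m):
    m=cv2.morphologyEx(m,cv2.MORPH_CLOSE,np.ones((5,5)))
    return sorted(cv2.findContours(m,0,2)[0],key=cv2.contourArea)[::-1]
def mat(d):
    h=cv2.cvtColor(d['frame'],cv2.COLOR_RGB2HSV)
    return h
E
python3 - <<'E'
from h import *
for n in("top","scene"):
    d=manip.get_image(n);m=masks(d)
    for k,z in(('blue',.003),('box',.143)):
        for c in big(m[k])[:3]:
            if cv2.contourArea(c)<150: continue
            w=ray(d,c[:,0],z);r=cv2.minAreaRect((w*1000).astype(np.float32));print(n,k,cv2.contourArea(c),np.round(r[0]),np.round(r[1]),round(r[2],1),'\n',cv2.boxPoints(r).round().tolist())
E
```

```text
top blue 2050.5 [578. -80.] [ 68. 136.] 2.4 
 [[541.0, -14.0], [547.0, -150.0], [615.0, -147.0], [609.0, -11.0]]
top box 700.0 [754. 231.] [44. 98.] 79.4 
 [[702.0, 218.0], [797.0, 200.0], [805.0, 243.0], [710.0, 261.0]]
top box 372.5 [ 478. -126.] [42. 31.] 8.6 
 [[455.0, -114.0], [459.0, -144.0], [501.0, -138.0], [496.0, -108.0]]
top box 367.0 [608. 170.] [42. 41.] 89.8 
 [[588.0, 149.0], [629.0, 149.0], [629.0, 191.0], [588.0, 191.0]]
scene blue 1297.5 [581. -84.] [ 69. 134.] 2.4 
 [[543.0, -19.0], [549.0, -153.0], [618.0, -150.0], [613.0, -16.0]]
scene box 839.0 [754. 229.] [45. 99.] 79.5 
 [[701.0, 216.0], [799.0, 198.0], [807.0, 242.0], [709.0, 260.0]]
scene box 814.0 [474. -95.] [44. 98.] 8.8 
 [[444.0, -50.0], [459.0, -147.0], [503.0, -141.0], [488.0, -43.0]]
scene box 349.0 [610. 226.] [42. 44.] 86.9 
 [[586.0, 206.0], [630.0, 204.0], [633.0, 245.0], [589.0, 248.0]]
```

```bash
python3 - <<'E'
from h import *
for n in("top","scene"):
    d=manip.get_image(n);h=cv2.cvtColor(d['frame'],cv2.COLOR_RGB2HSV)
    u,v=np.meshgrid(np.arange(560),np.arange(420))
    g=cv2.inRange(h,(0,0,100),(180,110,255))
    # outline: white components inside mat area
    nl,lab,st,ce=cv2.connectedComponentsWithStats(g)
    for i in range(1,nl):
        ys,xs=np.where(lab==i);w=ray(d,np.c_[xs,ys],.003)*1000
        r=cv2.minAreaRect(w.astype(np.float32))
        if st[i,4]>60 and 400<r[0][0]<850 and -260<r[0][1]<100 and max(r[1])<400: print(n,'white',st[i,4],np.round(ce[i]),np.round(r[0],1),np.round(r[1],1),round(r[2],1))
    b=cv2.inRange(h,(8,70,130),(38,255,255))
    b=cv2.morphologyEx(b,cv2.MORPH_CLOSE,np.ones((9,9)))
    for c in cv2.findContours(b,0,2)[0]:
        w=ray(d,c[:,0],.143)*1000;r=cv2.minAreaRect(w.astype(np.float32))
        if cv2.contourArea(c)>300: print(n,'box',np.round(r[0],1),np.round(r[1],1),round(r[2],1))
    dk=cv2.inRange(h,(60,60,10),(100,255,90))
    c=big(dk)[0];r=cv2.minAreaRect((ray(d,c[:,0],.003)*1000).astype(np.float32));print(n,'mat',np.round(r[0],1),np.round(r[1],1),r[2])
    print(h[300,300],h[230,350]) if n=='top' else 0
d=manip.get_image('top');cv2.imwrite('pics/crop.png',cv2.resize(d['frame'][120:340,250:460,::-1],None,fx=2.7,fy=2.7,interpolation=2))
E
```

```text
top white 1152 [351. 195.] [651.6 -77.4] [231.5 151.2] 2.4
top white 1474 [369. 279.] [ 475.  -111.2] [ 52.9 115. ] 8.6
top box [ 278.7 -246.7] [85.7 87.5] 0.4
top box [468.1 -63. ] [44.6 39.7] 8.6
top box [ 477.3 -123.5] [44.6 36.1] 8.5
top box [608.  198.4] [99.2 44.4] 88.1
top box [753.6 230.5] [ 44.7 100.2] 79.4
top mat [583.3 -79.3] [386.7 316.7] 2.4383816719055176
[78 65 59] [107 177 174]
scene white 891 [304. 198.] [653.7 -81.3] [234.3 154. ] 2.4
scene white 304 [374. 204.] [ 521.  -195.2] [56.6 43.5] 8.8
scene box [ 261.3 -189.2] [68.9 89.7] 2.4
scene box [608.5 197. ] [99.5 45.1] 88.1
scene box [754.  228.9] [ 45.9 101. ] 79.9
scene box [474.  -95.6] [ 45.7 100.1] 8.8
scene mat [584.1 -82.9] [383.9 313.8] 2.4014928340911865
```

View pics/crop.png

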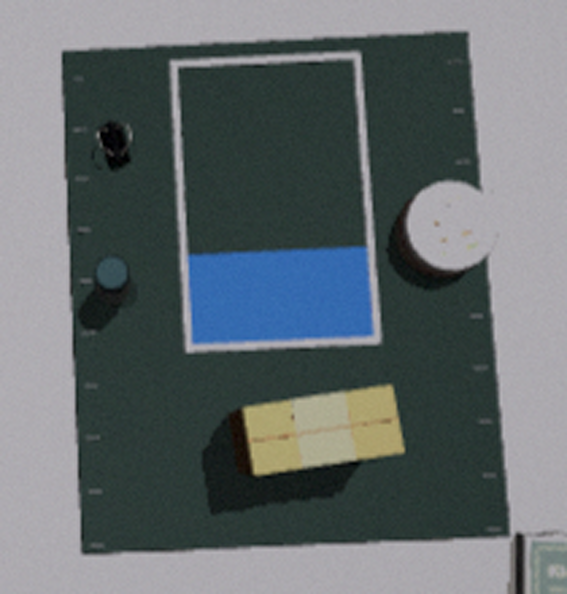

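The outline and parcel measurements agree across the two views (sizes 230x150 and 45x100). In the world frame the mat yaw is 2.4° and the band centre is about (575,-83) mm. The parcel is at mat x -102, y -7, with a yaw of +6.3° relative to the mat. First move: turn by 15°, then go behind the parcel at height.

```bash
cat >> h.py <<'E'
A=np.radians(2.4);B=np.array([.5752,-.0826]);X=np.array([np.cos(A),np.sin(A)]);Y=np.array([-X[1],X[0]])
def tool(target=None,tilt=30,yaw=2.4):
    s=manip.get_state();r=rot(s['ee_rot']);p=np.array(s['position'])
    m=np.r_[(p[:2]-B)@np.c_[X,Y],p[2]]
    print('t',round(s['clock'],2),'mat xyz mm',(m*1000).round(1),'F',np.round(s['contact_force'],1),'w',round(s['width'],4),'z',r.apply([0,0,1]).round(3))
    T=R.from_euler('Z',yaw,degrees=True)*R.from_euler('X',180,degrees=True)*R.from_euler('Y',tilt,degrees=True)
    print(' turn needed',np.degrees((r.inv()*T).as_rotvec()).round(2))
    if target is not None:
        t=np.r_[B+X*target[0]/1e3+Y*target[1]/1e3,target[2]/1e3]
        print(' shift tool now',(r.inv().apply(t-p)*1e3).round(1),'in final att',(T.inv().apply(t-p)*1e3).round(1))
E
python3 -m pendant '[{"rz":5,"hand":0.05},{"rz":5},{"rz":5},{"dx":0.0107,"dy":-0.0184},{"dx":0.0107,"dy":-0.0184},{"dx":0.0107,"dy":-0.0184},{"dx":0.0107,"dy":-0.0184},{"dx":0.0107,"dy":-0.0184},{"dx":0.0107,"dy":-0.0184},{"dx":0.0107,"dy":-0.0184},{"dx":0.0107,"dy":-0.0184},{"dx":0.0107,"dy":-0.0184}]'
python3 -m pendant '[{"dx":0.0107,"dy":-0.0184},{"dx":0.0107,"dy":-0.0184},{"dx":0.0107,"dy":-0.0184},{"dx":0.0107,"dy":-0.0184},{"dx":0.0107,"dy":-0.0184},{"dx":0.0107,"dy":-0.0184},{"dx":0.0107,"dy":-0.0184},{"dx":0.0107,"dy":-0.0184},{"dx":0.0107,"dy":-0.0184},{"dx":0.0107,"dy":-0.0184},{"dx":0.0107,"dy":-0.0184},{"dx":0.0107,"dy":-0.0184}]'
python3 -c "
from h import *
tool([-165,-7,200])"
```

```text
t 0.35 mat xyz mm [-420.7 -448.2  231.1] F [-0.2 -0.6 -0.4] w 0.0854 z [-0.  0. -1.]
 turn needed [-4.   29.82 14.82]
 shift tool now [ 362.3 -358.9   31.3] in final att [ 205.9 -441.2  154.8]invalid input
invalid input
```

```bash
python3 -m pendant '[{"dx":0,"dy":0,"dz":0,"rx":0,"ry":0,"rz":5,"hand":0.05},{"dx":0,"dy":0,"dz":0,"rx":0,"ry":0,"rz":5,"hand":0.05},{"dx":0,"dy":0,"dz":0,"rx":0,"ry":0,"rz":5,"hand":0.05}]'
```

```text
clock: 0.6
position: [0.1737, -0.5481, 0.2313]
ee_rot: [0.0, 1.0, 0.02, 0.0]
contact_force: [-0.1, -0.5, -0.2]
width: 0.0519
gripper_force: 0.0
```

```bash
python3 -m pendant '[{"dx":0.01,"dy":-0.017,"dz":0,"rx":0,"ry":0,"rz":0,"hand":0.05},{"dx":0.02,"dy":-0.034,"dz":0,"rx":0,"ry":0,"rz":0,"hand":0.05},{"dx":0.02,"dy":-0.034,"dz":0,"rx":0,"ry":0,"rz":0,"hand":0.05},{"dx":0.02,"dy":-0.034,"dz":0,"rx":0,"ry":0,"rz":0,"hand":0.05},{"dx":0.02,"dy":-0.034,"dz":0,"rx":0,"ry":0,"rz":0,"hand":0.05},{"dx":0.02,"dy":-0.034,"dz":0,"rx":0,"ry":0,"rz":0,"hand":0.05},{"dx":0.02,"dy":-0.034,"dz":0,"rx":0,"ry":0,"rz":0,"hand":0.05},{"dx":0.02,"dy":-0.034,"dz":0,"rx":0,"ry":0,"rz":0,"hand":0.05},{"dx":0.02,"dy":-0.034,"dz":0,"rx":0,"ry":0,"rz":0,"hand":0.05},{"dx":0.02,"dy":-0.034,"dz":0,"rx":0,"ry":0,"rz":0,"hand":0.05},{"dx":0.02,"dy":-0.034,"dz":0,"rx":0,"ry":0,"rz":0,"hand":0.05},{"dx":0.02,"dy":-0.034,"dz":0,"rx":0,"ry":0,"rz":0,"hand":0.05}]'
python3 -c "
from h import *
tool([-170,-7,200])"
```

```text
clock: 1.6
position: [0.3863, -0.1454, 0.2316]
ee_rot: [0.0, 1.0, 0.022, 0.0]
contact_force: [-0.6, -0.1, 0.7]
width: 0.0504
gripper_force: 0.0
t 1.6 mat xyz mm [-191.4  -54.9  231.6] F [-0.6 -0.1  0.7] w 0.0504 z [ 0.001 -0.001 -1.   ]
 turn needed [-0.   29.94  0.16]
 shift tool now [ 21.5 -47.8  31.6] in final att [  2.7 -47.9  38.1]
```

```bash
python3 -m pendant '[{"dx":0,"dy":-0.01,"dz":0,"rx":0,"ry":5,"rz":0,"hand":0.05},{"dx":0,"dy":-0.01,"dz":0,"rx":0,"ry":5,"rz":0,"hand":0.05},{"dx":0,"dy":-0.01,"dz":0,"rx":0,"ry":5,"rz":0,"hand":0.05},{"dx":0,"dy":-0.01,"dz":0,"rx":0,"ry":5,"rz":0,"hand":0.05},{"dx":0,"dy":-0.008,"dz":0,"rx":0,"ry":5,"rz":0,"hand":0.05},{"dx":0,"dy":0,"dz":0,"rx":0,"ry":5,"rz":0,"hand":0.05},{"dx":0,"dy":0,"dz":0,"rx":0,"ry":0,"rz":0,"hand":0.05}]'
python3 -c "
from h import *
tool([-165,-7,30])"
```

```text
clock: 2.18
position: [0.3801, -0.0975, 0.2289]
ee_rot: [-0.007, 0.966, 0.02, 0.258]
contact_force: [-0.9, 0.1, -0.4]
width: 0.0499
gripper_force: 0.0
t 2.18 mat xyz mm [-195.6   -6.8  228.9] F [-0.9  0.1 -0.4] w 0.0499 z [ 0.498  0.023 -0.867]
 turn needed [-0.13  0.08 -0.1 ]
 shift tool now [-72.7   0.8 187.7] in final att [-73.    0.2 187.6]
```

```bash
python3 -m pendant '[{"dx":-0.0067,"dy":0,"dz":0.017,"rx":0,"ry":0,"rz":0,"hand":0.05},{"dx":-0.0067,"dy":0,"dz":0.017,"rx":0,"ry":0,"rz":0,"hand":0.05},{"dx":-0.0067,"dy":0,"dz":0.017,"rx":0,"ry":0,"rz":0,"hand":0.05},{"dx":-0.0067,"dy":0,"dz":0.017,"rx":0,"ry":0,"rz":0,"hand":0.05},{"dx":-0.0067,"dy":0,"dz":0.017,"rx":0,"ry":0,"rz":0,"hand":0.05},{"dx":-0.0067,"dy":0,"dz":0.017,"rx":0,"ry":0,"rz":0,"hand":0.05},{"dx":-0.0067,"dy":0,"dz":0.017,"rx":0,"ry":0,"rz":0,"hand":0.05},{"dx":-0.0067,"dy":0,"dz":0.017,"rx":0,"ry":0,"rz":0,"hand":0.05},{"dx":-0.0067,"dy":0,"dz":0.017,"rx":0,"ry":0,"rz":0,"hand":0.05},{"dx":-0.0067,"dy":0,"dz":0.017,"rx":0,"ry":0,"rz":0,"hand":0.05},{"dx":-0.006,"dy":0,"dz":0.015,"rx":0,"ry":0,"rz":0,"hand":0.05},{"dx":0,"dy":0,"dz":0,"rx":0,"ry":0,"rz":0,"hand":0.05}]'
python3 -c "
from h import *
tool([-165,-7,11])
d=manip.get_image('scene');cv2.imwrite('pics/s1.png',cv2.resize(d['frame'][120:340,220:500,::-1],None,fx=2.5,fy=2.5))"
```

```text
clock: 3.18
position: [0.4138, -0.0975, 0.035]
ee_rot: [-0.008, 0.966, 0.021, 0.258]
contact_force: [-0.8, -0.9, -0.4]
width: 0.0497
gripper_force: 0.0
t 3.18 mat xyz mm [-161.8   -8.2   35. ] F [-0.8 -0.9 -0.4] w 0.0497 z [ 0.497  0.026 -0.867]
 turn needed [-0.31  0.13 -0.01]
 shift tool now [-14.7  -1.1  19.2] in final att [-14.7  -1.2  19.2]
```

View pics/s1.png

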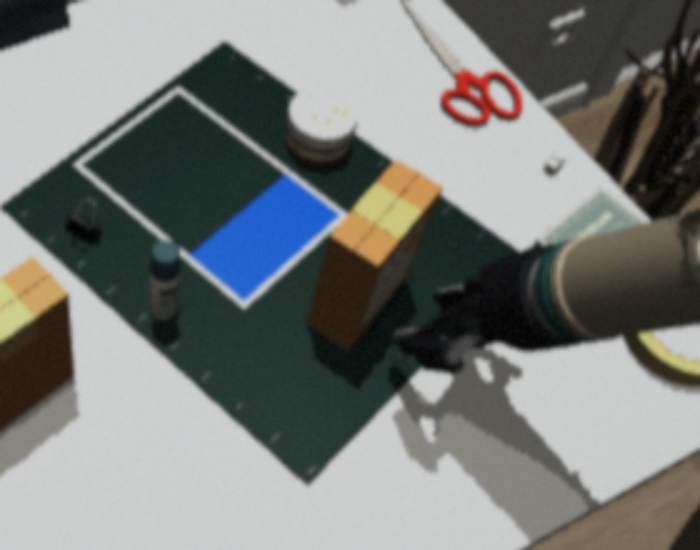

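The parcel is standing at about (370,270) in the crop, and the fingertips are behind it at (405,335) near the mat. I lower them, then push in slow steps.

```bash
python3 -m pendant '[{"dx":-0.005,"dy":0,"dz":0.0065,"rx":0,"ry":0,"rz":0,"hand":0.05},{"dx":-0.005,"dy":0,"dz":0.0065,"rx":0,"ry":0,"rz":0,"hand":0.05},{"dx":-0.0045,"dy":0,"dz":0.006,"rx":0,"ry":0,"rz":0,"hand":0.05},{"dx":0,"dy":0,"dz":0,"rx":0,"ry":0,"rz":0,"hand":0.05}]'
python3 -c "
from h import *
tool([-100,-7,11])"
```

```text
clock: 3.57
position: [0.4108, -0.098, 0.0134]
ee_rot: [-0.007, 0.966, 0.022, 0.259]
contact_force: [0.0, -0.0, -0.2]
width: 0.0501
gripper_force: 0.0
t 3.57 mat xyz mm [-164.9   -8.5   13.4] F [ 0.  -0.  -0.2] w 0.0501 z [ 0.501  0.024 -0.865]
 turn needed [-0.18 -0.08  0.13]
 shift tool now [55.  -1.3 34.7] in final att [55.  -1.5 34.6]
```

```bash
python3 -m pendant '[{"dx":0.0025,"dy":0,"dz":0.003,"rx":0,"ry":0,"rz":0,"hand":0.05},{"dx":0.0035,"dy":0,"dz":0.002,"rx":0,"ry":0,"rz":0,"hand":0.05},{"dx":0.0035,"dy":0,"dz":0.002,"rx":0,"ry":0,"rz":0,"hand":0.05},{"dx":0.0035,"dy":0,"dz":0.002,"rx":0,"ry":0,"rz":0,"hand":0.05},{"dx":0.0035,"dy":0,"dz":0.002,"rx":0,"ry":0,"rz":0,"hand":0.05},{"dx":0.0035,"dy":0,"dz":0.002,"rx":0,"ry":0,"rz":0,"hand":0.05},{"dx":0.0035,"dy":0,"dz":0.002,"rx":0,"ry":0,"rz":0,"hand":0.05},{"dx":0.0035,"dy":0,"dz":0.002,"rx":0,"ry":0,"rz":0,"hand":0.05},{"dx":0.0035,"dy":0,"dz":0.002,"rx":0,"ry":0,"rz":0,"hand":0.05},{"dx":0.0035,"dy":0,"dz":0.002,"rx":0,"ry":0,"rz":0,"hand":0.05},{"dx":0.0035,"dy":0,"dz":0.002,"rx":0,"ry":0,"rz":0,"hand":0.05},{"dx":0.0035,"dy":0,"dz":0.002,"rx":0,"ry":0,"rz":0,"hand":0.05}]'
python3 -c "
from h import *
tool([-100,-7,11])"
```

```text
clock: 4.57
position: [0.4577, -0.0956, 0.012]
ee_rot: [-0.006, 0.966, 0.022, 0.259]
contact_force: [-1.8, 0.8, 0.9]
width: 0.05
gripper_force: 1.1
t 4.57 mat xyz mm [-117.9   -8.1   12. ] F [-1.8  0.8  0.9] w 0.05 z [ 0.499  0.023 -0.866]
 turn needed [-0.12 -0.    0.14]
 shift tool now [15.  -1.   9.8] in final att [15.  -1.1  9.8]
```

```bash
cat >> h.py <<'E'
OC={'top':np.array([.6516,-.0774]),'scene':np.array([.6537,-.0813])}
def parcel(z=.143,near=(0,0)):
    for n in OC:
        d=manip.get_image(n);h=cv2.cvtColor(d['frame'],cv2.COLOR_RGB2HSV)
        v=130 if n=='scene' else 110
        b=cv2.inRange(h,(8,40,v),(40,255,255))
        b=cv2.morphologyEx(b,cv2.MORPH_CLOSE,np.ones((9,9)))
        for c in cv2.findContours(b,0,2)[0]:
            if cv2.contourArea(c)<200: continue
            w=((ray(d,c[:,0],z)-OC[n])@np.c_[X,Y])*1000+[77.5,0];r=cv2.minAreaRect(w.astype(np.float32))
            if -150<r[0][0]<250 and abs(r[0][1])<100: print(n,'parcel mat',np.round(r[0],1),np.round(r[1],1),round(r[2],1))
E
python3 -c "
from h import *
parcel()"
```

```text
top parcel mat [-89.4  -9.7] [ 46.1 100. ] 0.1
scene parcel mat [-88.1  -9.9] [101.3  46.3] 89.9
```

The parcel is now squared up, at mat (-89,-10). I push another 88 mm.

```bash
python3 -m pendant '[{"dx":0.0035,"dy":0,"dz":0.002,"rx":0,"ry":0,"rz":0,"hand":0.05},{"dx":0.0035,"dy":0,"dz":0.002,"rx":0,"ry":0,"rz":0,"hand":0.05},{"dx":0.0035,"dy":0,"dz":0.002,"rx":0,"ry":0,"rz":0,"hand":0.05},{"dx":0.0035,"dy":0,"dz":0.002,"rx":0,"ry":0,"rz":0,"hand":0.05},{"dx":0.0035,"dy":0,"dz":0.002,"rx":0,"ry":0,"rz":0,"hand":0.05},{"dx":0.0035,"dy":0,"dz":0.002,"rx":0,"ry":0,"rz":0,"hand":0.05},{"dx":0.0035,"dy":0,"dz":0.002,"rx":0,"ry":0,"rz":0,"hand":0.05},{"dx":0.0035,"dy":0,"dz":0.002,"rx":0,"ry":0,"rz":0,"hand":0.05},{"dx":0.0035,"dy":0,"dz":0.002,"rx":0,"ry":0,"rz":0,"hand":0.05},{"dx":0.0035,"dy":0,"dz":0.002,"rx":0,"ry":0,"rz":0,"hand":0.05},{"dx":0.0035,"dy":0,"dz":0.002,"rx":0,"ry":0,"rz":0,"hand":0.05},{"dx":0.0035,"dy":0,"dz":0.002,"rx":0,"ry":0,"rz":0,"hand":0.05}]'
python3 -c "
from h import *
tool([-30,-7,11]);parcel()"
```

```text
clock: 5.67
position: [0.5066, -0.0935, 0.0125]
ee_rot: [-0.006, 0.966, 0.022, 0.259]
contact_force: [-1.0, -0.1, -1.0]
width: 0.0499
gripper_force: 0.7
t 5.67 mat xyz mm [-69.   -8.   12.5] F [-1.  -0.1 -1. ] w 0.0499 z [ 0.5    0.023 -0.866]
 turn needed [-0.13 -0.06  0.16]
 shift tool now [33.  -0.9 20.9] in final att [33.  -1.  20.8]
top parcel mat [-39.8  -9.6] [ 45.4 100.2] 0.7
scene parcel mat [-37.1 -10.1] [102.4  49.9] 89.7
```

```bash
python3 -m pendant '[{"dx":0.0035,"dy":0,"dz":0.002,"rx":0,"ry":0,"rz":0,"hand":0.05},{"dx":0.0035,"dy":0,"dz":0.002,"rx":0,"ry":0,"rz":0,"hand":0.05},{"dx":0.0035,"dy":0,"dz":0.002,"rx":0,"ry":0,"rz":0,"hand":0.05},{"dx":0.0035,"dy":0,"dz":0.002,"rx":0,"ry":0,"rz":0,"hand":0.05},{"dx":0.0035,"dy":0,"dz":0.002,"rx":0,"ry":0,"rz":0,"hand":0.05},{"dx":0.0035,"dy":0,"dz":0.002,"rx":0,"ry":0,"rz":0,"hand":0.05},{"dx":0.0035,"dy":0,"dz":0.002,"rx":0,"ry":0,"rz":0,"hand":0.05},{"dx":0.0035,"dy":0,"dz":0.002,"rx":0,"ry":0,"rz":0,"hand":0.05},{"dx":0.0026,"dy":0,"dz":0.0015,"rx":0,"ry":0,"rz":0,"hand":0.05},{"dx":0.0018,"dy":0,"dz":0.001,"rx":0,"ry":0,"rz":0,"hand":0.05},{"dx":0.0009,"dy":0,"dz":0.0005,"rx":0,"ry":0,"rz":0,"hand":0.05},{"dx":0,"dy":0,"dz":0,"rx":0,"ry":0,"rz":0,"hand":0.05}]'
python3 -c "
from h import *
tool([-65,-9,123]);parcel()"
```

```text
clock: 6.77
position: [0.5448, -0.0918, 0.0128]
ee_rot: [-0.006, 0.966, 0.022, 0.259]
contact_force: [-0.1, -0.1, 0.1]
width: 0.05
gripper_force: 0.1
t 6.77 mat xyz mm [-30.7  -7.9  12.8] F [-0.1 -0.1  0.1] w 0.05 z [ 0.501  0.023 -0.865]
 turn needed [-0.13 -0.07  0.17]
 shift tool now [  25.5    0.9 -112.5] in final att [  25.4    1.1 -112.5]
top parcel mat [-120.5  -20.9] [61.4 40.8] 59.4
top parcel mat [-2.1 -9.5] [45.8 99.9] 0.4
scene parcel mat [-2.4 -9.9] [103.1  46.8] 90.0
```

The parcel stands at mat (-2,-10) with yaw about 0, wholly on the band. I back off and rise while it rests.

```bash
python3 -m pendant '[{"dx":-0.005,"dy":0,"dz":-0.0029,"rx":0,"ry":0,"rz":0,"hand":0.05},{"dx":-0.005,"dy":0,"dz":-0.0029,"rx":0,"ry":0,"rz":0,"hand":0.05},{"dx":0.003,"dy":0,"dz":-0.01,"rx":0,"ry":0,"rz":0,"hand":0.05},{"dx":0.003,"dy":0,"dz":-0.01,"rx":0,"ry":0,"rz":0,"hand":0.05},{"dx":0.003,"dy":0,"dz":-0.01,"rx":0,"ry":0,"rz":0,"hand":0.05},{"dx":0.003,"dy":0,"dz":-0.01,"rx":0,"ry":0,"rz":0,"hand":0.05},{"dx":0.003,"dy":0,"dz":-0.01,"rx":0,"ry":0,"rz":0,"hand":0.05},{"dx":0.003,"dy":0,"dz":-0.01,"rx":0,"ry":0,"rz":0,"hand":0.05},{"dx":0.003,"dy":0,"dz":-0.01,"rx":0,"ry":0,"rz":0,"hand":0.05},{"dx":0.003,"dy":0,"dz":-0.01,"rx":0,"ry":0,"rz":0,"hand":0.05},{"dx":0.003,"dy":0,"dz":-0.01,"rx":0,"ry":0,"rz":0,"hand":0.05},{"dx":0.003,"dy":0,"dz":-0.01,"rx":0,"ry":0,"rz":0,"hand":0.05}]'
python3 -m pendant '[{"dx":0,"dy":0,"dz":0,"rx":0,"ry":0,"rz":0,"hand":0.05},{"dx":0,"dy":0,"dz":0,"rx":0,"ry":0,"rz":0,"hand":0.05},{"dx":0,"dy":0,"dz":0,"rx":0,"ry":0,"rz":0,"hand":0.05},{"dx":0,"dy":0,"dz":0,"rx":0,"ry":0,"rz":0,"hand":0.05}]'
python3 -c "
from h import *
tool([-40,-9,120]);parcel()"
```

```text
clock: 7.87
position: [0.5087, -0.0934, 0.1152]
ee_rot: [-0.006, 0.966, 0.022, 0.259]
contact_force: [-0.0, -0.1, 0.4]
width: 0.0499
gripper_force: 0.0
clock: 8.2
position: [0.5085, -0.0932, 0.1137]
ee_rot: [-0.006, 0.966, 0.022, 0.259]
contact_force: [0.4, -0.0, 0.4]
width: 0.0505
gripper_force: 0.0
t 8.2 mat xyz mm [-67.   -7.8 113.7] F [ 0.4 -0.   0.4] w 0.0505 z [ 0.499  0.024 -0.866]
 turn needed [-0.16  0.    0.14]
 shift tool now [26.6  1.3  8.1] in final att [26.6  1.2  8.1]
top parcel mat [-2.  -9.5] [ 45.7 100. ] 0.1
scene parcel mat [ -2.4 -10.3] [103.7  46.7] 90.0
```

```bash
python3 -m pendant '[{"dx":0.0035,"dy":0,"dz":0.002,"rx":0,"ry":0,"rz":0,"hand":0.05},{"dx":0.0035,"dy":0,"dz":0.002,"rx":0,"ry":0,"rz":0,"hand":0.05},{"dx":0.0035,"dy":0,"dz":0.002,"rx":0,"ry":0,"rz":0,"hand":0.05},{"dx":0.0035,"dy":0,"dz":0.002,"rx":0,"ry":0,"rz":0,"hand":0.05},{"dx":0.0035,"dy":0,"dz":0.002,"rx":0,"ry":0,"rz":0,"hand":0.05},{"dx":0.0035,"dy":0,"dz":0.002,"rx":0,"ry":0,"rz":0,"hand":0.05},{"dx":0.0035,"dy":0,"dz":0.002,"rx":0,"ry":0,"rz":0,"hand":0.05},{"dx":0.0026,"dy":0,"dz":0.001,"rx":0,"ry":0,"rz":0,"hand":0.05},{"dx":0.0026,"dy":0,"dz":0.001,"rx":0,"ry":0,"rz":0,"hand":0.05},{"dx":0.0026,"dy":0,"dz":0.001,"rx":0,"ry":0,"rz":0,"hand":0.05},{"dx":0.0026,"dy":0,"dz":0.001,"rx":0,"ry":0,"rz":0,"hand":0.05},{"dx":0.0026,"dy":0,"dz":0.001,"rx":0,"ry":0,"rz":0,"hand":0.05}]'
python3 -c "
from h import *
tool([10,-9,125])
d=manip.get_image('scene');cv2.imwrite('pics/s2.png',cv2.resize(d['frame'][120:340,220:500,::-1],None,fx=2.5,fy=2.5))"
```

```text
clock: 9.3
position: [0.5509, -0.0915, 0.1168]
ee_rot: [-0.006, 0.966, 0.022, 0.259]
contact_force: [-1.2, -0.5, 0.9]
width: 0.0501
gripper_force: 0.3
t 9.3 mat xyz mm [-24.6  -7.9 116.8] F [-1.2 -0.5  0.9] w 0.0501 z [ 0.5    0.023 -0.866]
 turn needed [-0.12 -0.05  0.16]
 shift tool now [34.1  1.2 10.2] in final att [34.1  1.1 10.2]
```

View pics/s2.png

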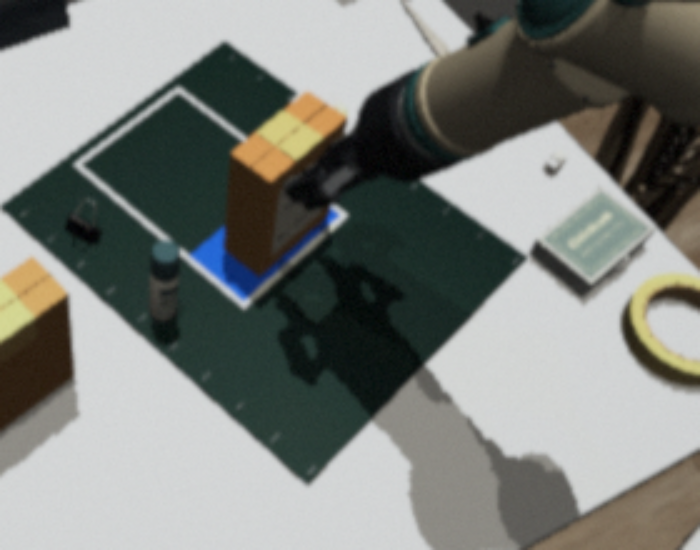

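The fingers are on the label near the top, at about (310,185), and the parcel has begun to lean. I carry on until it falls.

```bash
python3 -m pendant '[{"dx":0.0026,"dy":0,"dz":0.001,"rx":0,"ry":0,"rz":0,"hand":0.05},{"dx":0.0026,"dy":0,"dz":0.001,"rx":0,"ry":0,"rz":0,"hand":0.05},{"dx":0.0026,"dy":0,"dz":0.001,"rx":0,"ry":0,"rz":0,"hand":0.05},{"dx":0.0026,"dy":0,"dz":0.001,"rx":0,"ry":0,"rz":0,"hand":0.05},{"dx":0.0026,"dy":0,"dz":0.0015,"rx":0,"ry":0,"rz":0,"hand":0.05},{"dx":0.0026,"dy":0,"dz":0.0015,"rx":0,"ry":0,"rz":0,"hand":0.05},{"dx":0.0026,"dy":0,"dz":0.0015,"rx":0,"ry":0,"rz":0,"hand":0.05},{"dx":0.0026,"dy":0,"dz":0.0015,"rx":0,"ry":0,"rz":0,"hand":0.05},{"dx":0.0026,"dy":0,"dz":0.0015,"rx":0,"ry":0,"rz":0,"hand":0.05},{"dx":0.0026,"dy":0,"dz":0.0015,"rx":0,"ry":0,"rz":0,"hand":0.05},{"dx":0.0026,"dy":0,"dz":0.0015,"rx":0,"ry":0,"rz":0,"hand":0.05},{"dx":0.0026,"dy":0,"dz":0.0015,"rx":0,"ry":0,"rz":0,"hand":0.05}]'
python3 -c "
from h import *
tool([10,-9,125])
d=manip.get_image('scene');cv2.imwrite('pics/s3.png',cv2.resize(d['frame'][120:340,220:500,::-1],None,fx=2.5,fy=2.5))"
```

```text
clock: 10.35
position: [0.5861, -0.09, 0.1184]
ee_rot: [-0.006, 0.966, 0.022, 0.259]
contact_force: [-0.0, -1.1, 0.4]
width: 0.0499
gripper_force: 0.0
t 10.35 mat xyz mm [ 10.6  -7.8 118.4] F [-0.  -1.1  0.4] w 0.0499 z [ 0.5    0.023 -0.866]
 turn needed [-0.12 -0.05  0.16]
 shift tool now [ 2.8  1.2 -6. ] in final att [ 2.8  1.2 -6. ]
```

View pics/s3.png

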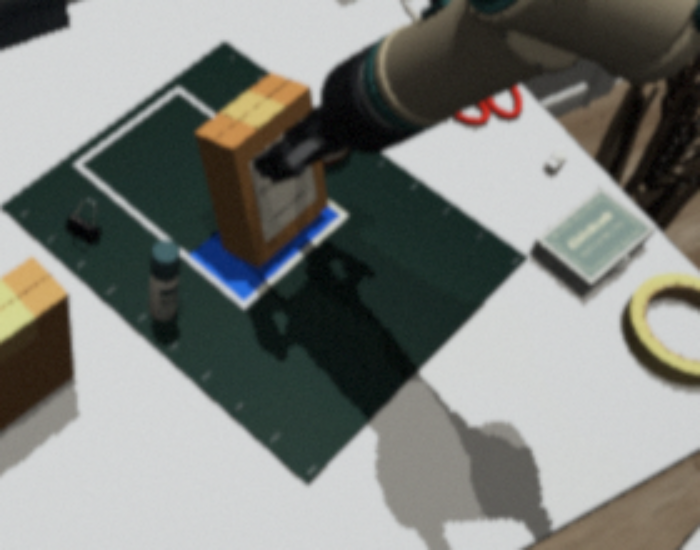

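The parcel leans and is close to its balance point, and its foot is still on the band. A few mm more, then I hold.

```bash
python3 -m pendant '[{"dx":0.0026,"dy":0,"dz":0.0015,"rx":0,"ry":0,"rz":0,"hand":0.05},{"dx":0.0026,"dy":0,"dz":0.0015,"rx":0,"ry":0,"rz":0,"hand":0.05},{"dx":0.0026,"dy":0,"dz":0.0015,"rx":0,"ry":0,"rz":0,"hand":0.05},{"dx":0.0026,"dy":0,"dz":0.0015,"rx":0,"ry":0,"rz":0,"hand":0.05},{"dx":0,"dy":0,"dz":0,"rx":0,"ry":0,"rz":0,"hand":0.05},{"dx":0,"dy":0,"dz":0,"rx":0,"ry":0,"rz":0,"hand":0.05},{"dx":0,"dy":0,"dz":0,"rx":0,"ry":0,"rz":0,"hand":0.05},{"dx":0,"dy":0,"dz":0,"rx":0,"ry":0,"rz":0,"hand":0.05},{"dx":0,"dy":0,"dz":0,"rx":0,"ry":0,"rz":0,"hand":0.05},{"dx":0,"dy":0,"dz":0,"rx":0,"ry":0,"rz":0,"hand":0.05},{"dx":0,"dy":0,"dz":0,"rx":0,"ry":0,"rz":0,"hand":0.05},{"dx":0,"dy":0,"dz":0,"rx":0,"ry":0,"rz":0,"hand":0.05}]'
python3 -c "
from h import *
tool([10,-9,125])
d=manip.get_image('scene');cv2.imwrite('pics/s4.png',cv2.resize(d['frame'][120:340,220:500,::-1],None,fx=2.5,fy=2.5))"
```

```text
clock: 11.4
position: [0.5977, -0.0895, 0.1185]
ee_rot: [-0.006, 0.966, 0.022, 0.259]
contact_force: [0.3, 0.9, -0.0]
width: 0.0503
gripper_force: 0.0
t 11.4 mat xyz mm [ 22.2  -7.8 118.5] F [ 0.3  0.9 -0. ] w 0.0503 z [ 0.5    0.023 -0.866]
 turn needed [-0.12 -0.06  0.16]
 shift tool now [ -7.3   1.2 -11.7] in final att [ -7.3   1.2 -11.7]
```

View pics/s4.png

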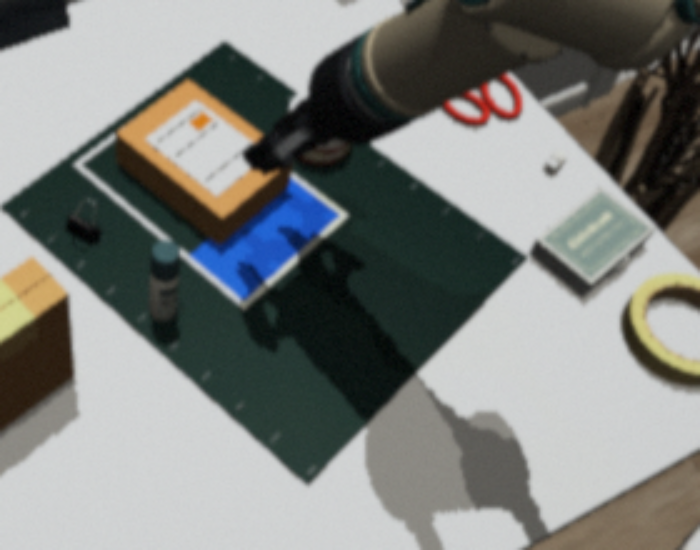

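The parcel lies label up with its label at about (205,145). I back off along the tool and check the placing.

```bash
python3 -m pendant '[{"dx":0,"dy":0,"dz":-0.02,"rx":0,"ry":0,"rz":0,"hand":0.05},{"dx":0,"dy":0,"dz":-0.02,"rx":0,"ry":0,"rz":0,"hand":0.05},{"dx":-0.015,"dy":0,"dz":-0.025,"rx":0,"ry":0,"rz":0,"hand":0.05},{"dx":-0.015,"dy":0,"dz":-0.025,"rx":0,"ry":0,"rz":0,"hand":0.05},{"dx":-0.015,"dy":0,"dz":-0.02,"rx":0,"ry":0,"rz":0,"hand":0.05},{"dx":-0.015,"dy":0,"dz":-0.02,"rx":0,"ry":0,"rz":0,"hand":0.05},{"dx":-0.015,"dy":0,"dz":-0.02,"rx":0,"ry":0,"rz":0,"hand":0.05},{"dx":-0.015,"dy":0,"dz":-0.02,"rx":0,"ry":0,"rz":0,"hand":0.05},{"dx":0,"dy":0,"dz":0,"rx":0,"ry":0,"rz":0,"hand":0.05},{"dx":0,"dy":0,"dz":0,"rx":0,"ry":0,"rz":0,"hand":0.05}]'
python3 -c "
from h import *
parcel(.048)
d=manip.get_image('top');cv2.imwrite('pics/t5.png',cv2.resize(d['frame'][120:340,250:460,::-1],None,fx=2.7,fy=2.7))"
```

```text
clock: 12.28
position: [0.4345, -0.0974, 0.2214]
ee_rot: [-0.005, 0.965, 0.021, 0.26]
contact_force: [-0.1, -0.3, 0.2]
width: 0.05
gripper_force: 0.0
top parcel mat [95.7 -9.3] [140.8 100.4] 0.2
scene parcel mat [95.4 -8.7] [100.5 141.1] 90.0
```

View pics/t5.png

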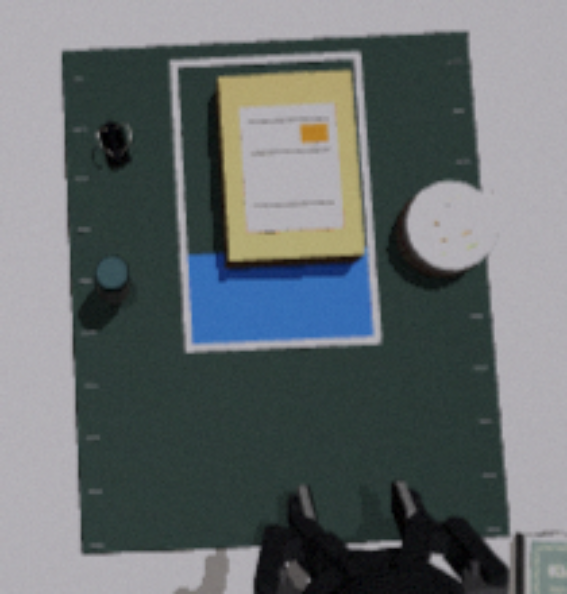

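The parcel lies label up, covering mat x 25 to 166 and y -59 to 41, which is well inside the outline. The bystanders have not moved, and the hand is clear.

```bash
python3 -c "
from rig import manip
print(manip.sign_off())"
```

```text
the job is handed in; nothing more can be done
None
```

The job is handed in at about 12 s: the parcel slid upright onto the blue band, rested there for over a second, and was tipped to lie label up inside the white outline, with the glue stick, jar and binder clip unmoved.

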